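# Swap the cell in the sample changer and click it to the scanner

## Task

The tall cell in the carousel pocket at the sample changer's loading lip has been measured: lift it out and stand it in the empty slot of the rack. Then load the other tall cell, the one that was waiting in the rack, into the pocket at the loading lip, fully down like the others, and turn the carousel exactly one click counter-clockwise, so that this cell stands before the scanner. The cells are glass, so set them down rather than drop them, and leave the other cells in their pockets and the microscope, bowl and jar where they are.

Things in the scene. Friction and masses are not known exactly. Their poses are not given: they have to be found in the camera images.
- measured_cell_mid (a point): The measured tall cell, in the pocket at the loading lip: an upright box with glass windows in an ivory frame and a violet cap, 30 mm thick (own x), 50 mm wide (own y), 100 mm tall (own z, up); point: its centre, 50 mm above its foot. 190 g or up to 40 percent off. Its thickness lies along the carousel's radius; pocket walls hide its lowest 29 mm, so grip it 5 to 30 mm above its centre.
- fresh_cell_mid (a point): The tall cell in the rack, the only tall one there, in slot 0, 2 or 3, thickness across the row. Same make: 30 mm thick (own x), 50 mm wide (own y), 100 mm tall (own z, up); point: its centre, 50 mm above its foot. 190 g or up to 40 percent off. It looks the same either way round and may be loaded so, thickness along the carousel's radius.
- short_cell_a_mid (a point): A short cell in the rack, to be left there: same make, 30 x 50 mm but 70 mm tall; point: its centre, 35 mm above its foot.
- short_cell_b_mid (a point): The other short cell in the rack, the same, to be left there.
- turn_cell_a_mid (a point): A tall cell in the carousel pocket that starts before the scanner; it stays in its pocket and travels with it; 30 mm thick (own x), 50 mm wide (own y), 100 mm tall (own z, up); point: its centre, 50 mm above its foot.
- turn_cell_b_mid (a point): A tall cell in the carousel pocket on the other side of the loading lip; it stays in its pocket and travels with it; 30 mm thick (own x), 50 mm wide (own y), 100 mm tall (own z, up); point: its centre, 50 mm above its foot.
- load_place (a point): Loading place: floor centre of the pocket at the loading lip, 52 mm above the desk. Fixed to the changer's round white housing (272 mm across); x points to the carousel's axis, 95 mm away, z up. All six pockets (every 60 degrees): sleeves 34 mm radially by 54 mm inside, 24 mm deep, flared mouth up to 29 mm above the floor. The lip juts 72 mm out from here (away from the axis), at most 40 mm high.
- scan_place (a point): Scanning place: floor centre of the pocket before the scanner, one click (60 degrees) counter-clockwise of the loading place seen from above, fixed on the housing. The scanner head is a fixed white upright box 66 mm wide, 159 mm high, its face 149 mm from the carousel's axis.
- carousel (a joint): Turn of the carousel in rad: 0 at the start, growing counter-clockwise seen from above (loading lip towards scanner). A ball detent clicks every 1.047 rad (60 degrees) and pulls the carousel into the nearest click, the crest half-way; it takes about 0.15 N m to leave a click.
- handle (a point): Carousel handle, on its axis: black upright bar 14 mm thick (own x), 60 mm long (own y), 34 mm high on the hub column; point: the bar's centre, 138 mm above the desk. Turns with the carousel; at the start its x lies along the line to the loading place. The cells around it rise to 152 mm, at least 80 mm from the axis.
- slot0 (a point): Rack pocket nearest the robot: centre of its floor, 8 mm above the desk. A sleeve inside 54 mm along the row (own x), 34 mm across it (own y), 24 mm deep, flared mouth up to 29 mm above the floor. Starts occupied. Slots stand 64 mm apart in a row; cells in it leave 14 mm between them along the row, free room across it. The rack is fixed.
- slot1 (a point): Second rack pocket, starts empty: centre of its floor, 8 mm above the desk; sleeve inside 54 mm along the row (own x), 34 mm across it (own y), 24 mm deep, flared mouth up to 29 mm above the floor.
- slot2 (a point): Third rack pocket, starts occupied; point and sleeve as the others.
- slot3 (a point): Rack pocket farthest from the robot, starts occupied; point and sleeve as the others.
- microscope: White stereo microscope on the far side between rack and changer, base 170 x 110 mm, 285 mm tall, eyepieces towards the robot; origin under the centre of its base. Not to be moved.
- dish: Steel bowl, 116 mm across, 28 mm high, on the robot's side; origin under its centre. Not to be moved.
- jar: White jar with violet cap, 52 mm across, 75 mm high, beyond the changer; origin under its centre. Not to be moved.
Mind the look-alikes: they are no part of the job. Leave any orange look-alike of the part that bears measured_cell_mid alone.

How it is judged:
By the outcome, as a careful person would: the job done as asked, in the order asked, and still so for the second after the job is handed in, with the robot touching nothing.
It also fails if it takes over 69 s, if anything falls off the work surface, if the arm or the gripper's body presses on something with over 40 N, if the wrist force passes 120 N, or if a joint passes its speed limit or range.

## Robot

A 7-joint arm with a two-finger parallel gripper is mounted at the origin on the work surface. World frame = base frame: x ahead of the robot, y to its left, z up, the work surface at z = 0. Lengths are in m, angles in rad, forces in N, time in s.
With the tool pointing down it reaches from about 0.4 to 0.85 m from the base axis. Payload 4.5 kg.
Tool frame: the origin (TCP) lies midway between the tips of the shut fingers; the grasp point (between the pads) lies 19 mm behind it; z points along the fingers, y is the line along which they close (so a half turn about z gives the same grasp; the last joint's range is limited). The gripper opens to 88 mm and grips with 3 to 60 N. Pads are 18 mm wide; open, the fingers measure 123 mm over their backs; the gripper's body (75 mm by 187 mm) begins 45 mm behind the grasp point.
Start: joints at [1.151, 0.689, -0.195, 1.565, 0.157, 0.902, -0.215], TCP at [0.274, -0.562, 0.239] pointing down, gripper open.
Joint ranges: [-3.01, 3.01], [-0.46, 2.08], [-1.47, 1.51], [0.13, 2.56], [-1, 4.14], [0.04, 2.09], [-2.66, 2.66]. Speed limits (rad/s): [2.57, 2.57, 3.14, 3.14, 3.14, 3.14, 3.14].

## Interface

Orientations are given as a 3x3 rotation matrix whose columns are the frame's x, y, z axes.
In Python, from plant import read_state, read_camera, camera_params, hand_in gives the robot as it stands. The module is installed in compiled form; this text tells all that it offers.
- The arm moves only by the shell command python3 -m jog 'ROWS' [OPENING] [FORCE]. ROWS is JSON, a list of rows, each an object with "delta_pos": the shift along the tool's x, y, z in mm, a list of three; "yaw": the turn about the tool's z in rad. In form: [{"delta_pos": [x, y, z], "yaw": yaw}, ...]. A call has 1 to 8 rows; each row shifts and turns the commanded pose from where the row before left it, along the tool's axes as they then stand; what a row does not reach is not made up. A row lasts 1/12 s, in which the tool goes at most 41.7 mm and 7.16 degrees, less where a joint would pass 70% of its speed; a pose out of reach is approached as far as the arm can. A call with a gripper value outside its range is refused whole. OPENING is the finger opening in mm, from 0 to 88.1, set as the call begins (- or left out, the last holds). The fingers move at their own pace and stop on an object; FORCE is the grip in N (left out, the last holds). Time passes only in rows, so rows that do not move let the fingers close. It gives the time, the measured TCP pose, the force, the opening and the grip force at its end, in the units of the state.
- read_state(): the state, without advancing time (a new reading comes with each control period).
- read_camera(name): name is "scene" or "top" or "wrist"; returns the picture (480x640x3 uint8, blue, green, red); there is no depth.
- camera_params(name): a dict with "fov_y" (degrees; the focal length in pixels is half the picture's height over the tangent of half this angle, whatever the lens; pixels are square), "cx", "cy" (the principal point, pixels), "dist_coeffs" ([k1, k2, p1, p2, k3] as OpenCV has them; the pictures are not rectified), "R" (3x3) and "t" (3): a world point X has camera coordinates R X + t; the wrist camera has in their place "mount" (4x4, takes a point from camera to tool coordinates, whose origin is the TCP and whose axes are the flange's). Camera axes: x right, y down, z forward; pixel columns grow to the right and rows downward; lengths in m; the calibration is good to about 2 mm. A picture is of the moment at which its call begins: read the wrist's pose just before it. camera_params takes no time and is no camera call.
- hand_in(): hands the job in; it is judged then, once.
The state is a dict: "t": time; "joint_positions": joint angles; "dq": joint speeds; "tau": joint torques, N m; "tcp_pos": TCP position; "ee_rot": TCP orientation; "ft_force": force on the tool from outside, world axes, zero at the start; "moment": the same for the moment, N m; "width": opening from 0.0 (shut) to 1.0 (fully open); "grip_force": force on a finger pad.
Only numpy, scipy, OpenCV 4.12 (cv2) and the standard library are available. Lean on these libraries where they do the work, as an engineer would, in place of code of your own. Each camera call takes 0.05 s, during which the arm holds its last target. There are 200 camera calls.

## Working session

There is one attempt and no reset: what is moved stays moved. The work goes in short steps, Python scripts to look and compute and a shell command to move; the robot and the scene stay as the last step left them, time stands still between calls to the robot, and variables do not carry over. Pictures are saved under pics/ and viewed, at most 11 in all, crops included, and the job is handed in when it is done.

```bash
mkdir -p pics
python3 - <<'E'
from plant import *
import cv2
for n in("scene","top"):
    cv2.imwrite(f"pics/{n}0.png",read_camera(n)); p=camera_params(n); print(n,p)
print(camera_params("wrist"))
s=read_state(); print(s)
E
```

```text
scene {'fov_y': 45.96167147876476, 'cx': 314.8844065429887, 'cy': 234.72332370499626, 'dist_coeffs': array([-0.05344078,  0.        ,  0.        ,  0.        ,  0.        ]), 'R': array([[-7.78169180e-01,  6.28054683e-01, -2.06515456e-04],
       [ 4.97548873e-01,  6.16269793e-01, -6.10456109e-01],
       [-3.83272549e-01, -4.75140881e-01, -7.92050059e-01]]), 't': array([ 0.43868955, -0.22930043,  1.4629623 ])}
top {'fov_y': 44.32208148627646, 'cx': 319.3852322122702, 'cy': 264.6664556866132, 'dist_coeffs': array([-0.17692441,  0.        ,  0.        ,  0.        ,  0.        ]), 'R': array([[ 0.1297052 , -0.9915368 ,  0.00559753],
       [-0.96958346, -0.12801114, -0.20861703],
       [ 0.20756801,  0.02163144, -0.97798139]]), 't': array([-0.06741234,  0.55446798,  1.16957744])}
{'fov_y': 66.27279614143457, 'cx': 324.0472674661718, 'cy': 242.0443482468922, 'dist_coeffs': array([-0.05184302,  0.        ,  0.        ,  0.        ,  0.        ]), 'mount': array([[-2.11816356e-04, -9.57571518e-01, -2.88195669e-01,
         7.47250239e-02],
       [ 9.99999669e-01,  2.36558284e-05, -8.13
[... 315 characters left out ...]
     0.90250277, -0.21510595]), 'dq': array([ 0.00077402, -0.00059707, -0.00130937, -0.0026979 ,  0.00076954,
        0.00021603,  0.00087277]), 'tau': array([-2.63769063e-03, -5.28493953e+01, -1.27140820e+00, -1.53835863e+01,
       -5.26253390e-02,  1.92786349e-03,  4.03309070e-05]), 'tcp_pos': array([ 0.27372062, -0.56125945,  0.23800341]), 'ee_rot': array([[ 8.98741684e-01,  4.38477733e-01, -8.14834881e-04],
       [ 4.38478474e-01, -8.98740605e-01,  1.39738362e-03],
       [-1.19603594e-04, -1.61317446e-03, -9.99998692e-01]]), 'ft_force': array([ 0.63709015, -0.53982758,  0.68249647]), 'moment': array([0.02350739, 0.00725698, 0.0027879 ]), 'grip_force': 0.0, 'width': 0.9986433279416694}
```

View pics/top0.png

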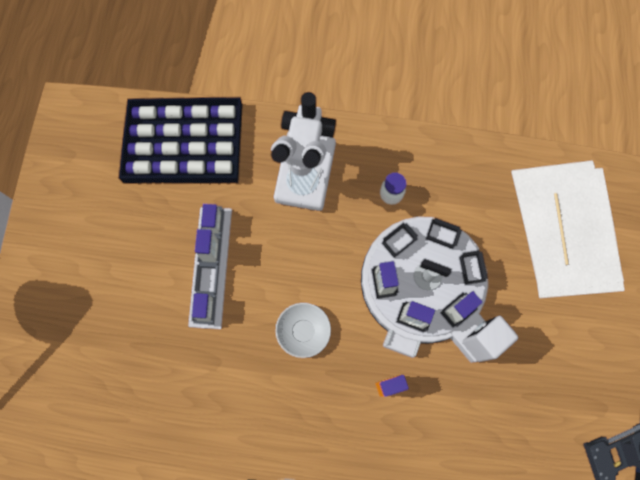

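View pics/scene0.png

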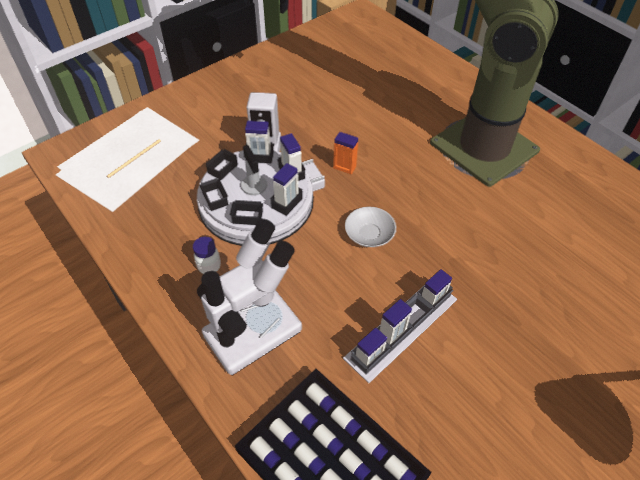

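The top view shows the lip at about (403,343). The measured cell is at (418,313), turn cells are at (463,307) and (387,275), and the handle is at (435,267). In the rack, slot0 is at (202,307), the empty slot1 at (206,280), the tall cell in slot2 at (205,242), and slot3 at (210,215). The orange decoy is at (394,386).

```bash
cat > h.py <<'E'
import numpy as np, cv2
from plant import *
def cam(n,s=None):
    p=camera_params(n); f=240/np.tan(np.radians(p["fov_y"]/2))
    K=np.array([[f,0,p["cx"]],[0,f,p["cy"]],[0,0,1]])
    if n=="wrist":
        M=p["mount"]; Rw=s["ee_rot"]@M[:3,:3]; C=s["ee_rot"]@M[:3,3]+s["tcp_pos"]
    else: Rw=p["R"].T; C=-Rw@p["t"]
    return K,p["dist_coeffs"],Rw,C
def ray(c,px,z):
    K,D,Rw,C=c
    u=cv2.undistortPoints(np.float64(px).reshape(-1,1,2),K,D).reshape(-1,2)
    d=np.c_[u,np.ones(len(u))]@Rw.T
    return C+d*((z-C[2])/d[:,2])[:,None]
def proj(c,X):
    K,D,Rw,C=c
    R=Rw.T; return cv2.projectPoints(np.float64(X).reshape(-1,1,3),cv2.Rodrigues(R)[0],-R@C,K,D)[0].reshape(-1,2)
def violet(im,amin=60):
    h=cv2.cvtColor(im,cv2.COLOR_BGR2HSV)
    m=cv2.inRange(h,(112,90,40),(140,255,255))
    cs=cv2.findContours(m,cv2.RETR_EXTERNAL,cv2.CHAIN_APPROX_NONE)[0]
    return [c for c in cs if cv2.contourArea(c)>amin]
def shot(n,name=None):
    s=read_state(); im=read_camera(n)
    if name: cv2.imwrite(f"pics/{name}.png",im)
    return cam(n,s),im,s
def rows(s,tgt,yaw=0):
    return np.round(1000*s["ee_rot"].T@(np.array(tgt)-s["tcp_pos"]),1)
E
python3 - <<'E'
from h import *
im=cv2.imread("pics/top0.png"); c=cam("top")
for k in violet(im):
    r=cv2.minAreaRect(k)
    e=[ray(c,[r[0]],z)[0][:2].round(3) for z in(.152,.108,.078)]
    print(np.round(r[0]),np.round(r[1]),r[2],e)
im=cv2.imread("pics/scene0.png"); c=cam("scene")
print('scene')
for k in violet(im):
    r=cv2.minAreaRect(k)
    e=[ray(c,[r[0]],z)[0][:2].round(3) for z in(.152,.108,.078)]
    print(np.round(r[0]),np.round(r[1]),r[2],e)
E
```

```text
[394. 385.] [15. 25.] 71.56504821777344 [array([ 0.329, -0.164]), array([ 0.33, -0.17]), array([ 0.331, -0.174])]
[420. 312.] [25. 15.] 20.556047439575195 [array([ 0.472, -0.199]), array([ 0.479, -0.206]), array([ 0.483, -0.211])]
[200. 305.] [14. 24.] 5.7105937004089355 [array([0.431, 0.219]), array([0.436, 0.229]), array([0.439, 0.235])]
[468. 305.] [16. 24.] 49.398704528808594 [array([ 0.498, -0.29 ]), array([ 0.506, -0.301]), array([ 0.511, -0.308])]
[389. 274.] [25. 15.] 78.69007110595703 [array([ 0.538, -0.131]), array([ 0.547, -0.135]), array([ 0.553, -0.138])]
[203. 241.] [14. 24.] 5.710593223571777 [array([0.556, 0.235]), array([0.566, 0.245]), array([0.573, 0.252])]
[209. 215.] [13. 22.] 5.194429397583008 [array([0.609, 0.232]), array([0.621, 0.242]), array([0.629, 0.249])]
[395. 183.] [20. 20.] 90.0 [array([ 0.724, -0.125]), array([ 0.74 , -0.129]), array([ 0.752, -0.132])]
[128. 167.] [12.  7.] 90.0 [array([0.69 , 0.416]), array([0.705, 0.433]), array([0.716, 0.445])]
[130. 148.] [12.  8.] 90.0 [array([0.731, 0.422]), array([0.748, 0.44 ]), array([0.76 , 0.452])]
[155. 14
[... 2208 characters left out ...]
ay([ 0.76 , -0.123])]
[285. 174.] [13. 24.] 45.0 [array([ 0.544, -0.126]), array([ 0.52, -0.16]), array([ 0.504, -0.184])]
[290. 143.] [20. 13.] 60.2551155090332 [array([ 0.479, -0.192]), array([ 0.452, -0.23 ]), array([ 0.434, -0.256])]
[346. 140.] [22. 11.] 18.43494987487793 [array([ 0.375, -0.123]), array([ 0.343, -0.158]), array([ 0.321, -0.181])]
[256. 127.] [23. 13.] 3.5763344764709473 [array([ 0.505, -0.284]), array([ 0.479, -0.327]), array([ 0.461, -0.356])]
[132.   9.] [21. 10.] 74.05460357666016 [array([ 0.492, -0.92 ]), array([ 0.465, -0.995]), array([ 0.447, -1.046])]
[47. 23.] [55. 12.] 67.52056884765625 [array([ 0.711, -1.01 ]), array([ 0.695, -1.09 ]), array([ 0.685, -1.144])]
```

```bash
python3 -m jog '[{"delta_pos":[0,0,-15],"yaw":-0.12},{"delta_pos":[0,0,-15],"yaw":-0.12},{"delta_pos":[0,0,-15],"yaw":-0.12},{"delta_pos":[0,0,-15],"yaw":-0.12},{"delta_pos":[0,0,-10],"yaw":-0.12},{"delta_pos":[0,0,0],"yaw":-0.12},{"delta_pos":[0,0,0],"yaw":-0.12},{"delta_pos":[0,0,0],"yaw":0}]' 88
cat >> h.py <<'E'
def go(tgt,xang=None):
    s=read_state(); R=s["ee_rot"]; a=np.degrees(np.arctan2(R[1,0],R[0,0]))
    print("tcp",s["tcp_pos"].round(4),"xang",a.round(2),"j",s["joint_positions"].round(2),"delta mm",rows(s,tgt),
     "yaw",None if xang is None else round(float(np.radians(a-xang)),3))
E
python3 -c "
from h import *
go([.475,-.196,.29],74.5)"
```

```text
t: 0.77
tcp_pos: [0.2736, -0.5616, 0.3084]
ee_rot: [[0.271, 0.963, -0.0], [0.963, -0.271, 0.001], [0.001, -0.0, -1.0]]
ft_force: [-0.2, -0.0, -0.3]
width: 0.998
grip_force: 0.0
tcp [ 0.2736 -0.5616  0.3084] xang 74.29 j [ 1.29  0.64 -0.45  1.47  0.29  1.1   0.51] delta mm [406.5  94.9  18.7] yaw -0.004
```

```bash
python3 -m jog '[{"delta_pos":[38,9,0],"yaw":0},{"delta_pos":[38,9,0],"yaw":0},{"delta_pos":[38,9,0],"yaw":0},{"delta_pos":[38,9,0],"yaw":0},{"delta_pos":[38,9,0],"yaw":0},{"delta_pos":[38,9,0],"yaw":0},{"delta_pos":[38,9,0],"yaw":0},{"delta_pos":[38,9,0],"yaw":0}]' >/dev/null
python3 -m jog '[{"delta_pos":[38,9,0],"yaw":0},{"delta_pos":[38,9,0],"yaw":0},{"delta_pos":[26,5,10],"yaw":0},{"delta_pos":[0,0,8],"yaw":0},{"delta_pos":[0,0,0],"yaw":0},{"delta_pos":[0,0,0],"yaw":0}]' 70
python3 - <<'E'
from h import *
c,im,s=shot("wrist","w1")
for k in violet(im,300):
    r=cv2.minAreaRect(k); b=ray(c,cv2.boxPoints(r),.152)
    print(np.round(r[0]),np.round(r[1]),ray(c,[r[0]],.152)[0].round(4),b[:,:2].round(3).tolist())
go([.475,-.196,.29],74.5)
E
```

```text
t: 1.93
tcp_pos: [0.4755, -0.198, 0.2901]
ee_rot: [[0.276, 0.961, -0.002], [0.961, -0.276, -0.0], [-0.001, -0.002, -1.0]]
ft_force: [0.0, -0.5, -0.2]
width: 0.794
grip_force: 0.0
[382. 316.] [57. 36.] [ 0.5017 -0.2858  0.152 ] [[0.473, -0.281], [0.494, -0.255], [0.53, -0.291], [0.51, -0.318]]
[175. 226.] [54. 33.] [ 0.3608 -0.1615  0.152 ] [[0.339, -0.149], [0.365, -0.137], [0.383, -0.174], [0.356, -0.187]]
[325. 228.] [61. 41.] [ 0.4761 -0.1966  0.152 ] [[0.467, -0.169], [0.497, -0.176], [0.486, -0.226], [0.454, -0.218]]
[385. 120.] [43. 70.] [ 0.5411 -0.1294  0.152 ] [[0.512, -0.122], [0.56, -0.108], [0.571, -0.137], [0.522, -0.152]]
[592.  62.] [53. 54.] [ 0.6977 -0.1293  0.152 ] [[0.68, -0.107], [0.72, -0.116], [0.716, -0.153], [0.675, -0.143]]
tcp [ 0.4756 -0.1986  0.2905] xang 73.92 j [ 0.6   0.5  -0.47  1.82  0.28  0.89 -0.27] delta mm [ 2.4 -1.3  0.5] yaw -0.01
```

View pics/w1.png

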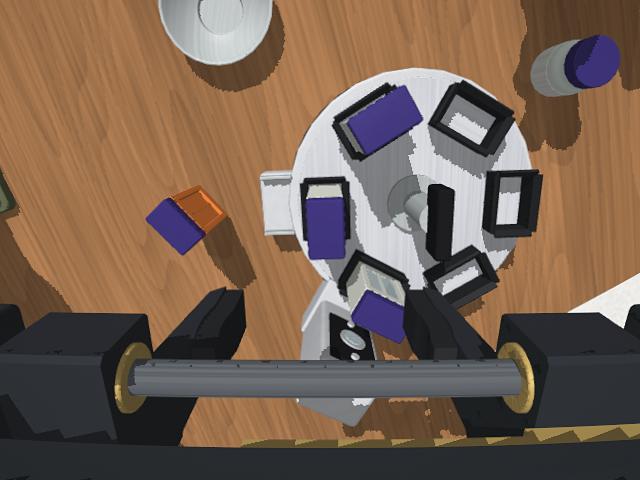

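The measured cap is at about (325,228) and the handle at (440,222). Turn cells are at (378,120) and (380,315), and the decoy is at the left (175,226). The fingers straddle the cell with about 2° of yaw left to correct.

```bash
python3 -m jog '[{"delta_pos":[2,0.5,0],"yaw":-0.035},{"delta_pos":[0,0,35],"yaw":0},{"delta_pos":[0,0,35],"yaw":0},{"delta_pos":[0,0,35],"yaw":0},{"delta_pos":[0,0,30],"yaw":0},{"delta_pos":[0,0,25],"yaw":0},{"delta_pos":[0,0,22],"yaw":0},{"delta_pos":[0,0,0],"yaw":0}]' 70
python3 -c "
from h import *
go([.476,-.197,.108],75.9)"
python3 -m jog '[{"delta_pos":[0,0,0],"yaw":0},{"delta_pos":[0,0,0],"yaw":0},{"delta_pos":[0,0,0],"yaw":0},{"delta_pos":[0,0,0],"yaw":0},{"delta_pos":[0,0,0],"yaw":0},{"delta_pos":[0,0,0],"yaw":0},{"delta_pos":[0,0,0],"yaw":0},{"delta_pos":[0,0,0],"yaw":0}]' 20 12
```

```text
t: 2.65
tcp_pos: [0.4751, -0.196, 0.1056]
ee_rot: [[0.24, 0.971, -0.006], [0.971, -0.24, 0.001], [-0.0, -0.006, -1.0]]
ft_force: [-0.7, -0.3, 0.1]
width: 0.792
grip_force: 0.0
tcp [ 0.4751 -0.196   0.1056] xang 76.08 j [ 0.48  0.77 -0.3   2.    0.5   0.44 -0.44] delta mm [-0.8  1.2 -2.4] yaw 0.003
t: 3.32
tcp_pos: [0.4777, -0.1956, 0.1093]
ee_rot: [[0.24, 0.971, 0.001], [0.971, -0.24, -0.001], [-0.0, 0.001, -1.0]]
ft_force: [-0.3, 0.0, 6.0]
width: 0.342
grip_force: 12.0
```

```bash
python3 -m jog '[{"delta_pos":[0,0,-3],"yaw":0},{"delta_pos":[0,0,-10],"yaw":0},{"delta_pos":[0,0,-20],"yaw":0},{"delta_pos":[0,0,-30],"yaw":0},{"delta_pos":[0,0,-35],"yaw":0},{"delta_pos":[0,0,-35],"yaw":0},{"delta_pos":[0,0,-25],"yaw":0},{"delta_pos":[0,0,0],"yaw":0}]' 20 20
python3 -m jog '[{"delta_pos":[0,0,0],"yaw":0.12},{"delta_pos":[0,0,0],"yaw":0.12},{"delta_pos":[0,0,0],"yaw":0.12},{"delta_pos":[0,0,0],"yaw":0.12},{"delta_pos":[0,0,0],"yaw":0.12},{"delta_pos":[0,0,0],"yaw":0.12},{"delta_pos":[0,0,0],"yaw":0.12},{"delta_pos":[0,0,0],"yaw":0.12}]'
python3 -c "
from h import *
go([.503,.15,.27],4)"
```

```text
t: 3.98
tcp_pos: [0.4803, -0.1957, 0.2721]
ee_rot: [[0.24, 0.971, 0.01], [0.971, -0.24, -0.003], [-0.0, 0.01, -1.0]]
ft_force: [0.6, -0.4, -1.2]
width: 0.34
grip_force: 20.0
t: 4.65
tcp_pos: [0.4766, -0.195, 0.266]
ee_rot: [[0.935, 0.355, -0.002], [0.355, -0.935, 0.001], [-0.002, -0.001, -1.0]]
ft_force: [-0.8, -0.2, -1.0]
width: 0.338
grip_force: 20.0
tcp [ 0.4766 -0.195   0.266 ] xang 20.81 j [ 0.42  0.51 -0.19  1.86  0.13  0.79 -1.05] delta mm [ 147.3 -313.1   -3.8] yaw 0.293
```

```bash
python3 -m jog '[{"delta_pos":[0,0,0],"yaw":0.1},{"delta_pos":[0,0,0],"yaw":0.1},{"delta_pos":[0,0,0],"yaw":0.093},{"delta_pos":[5,-38,0],"yaw":0},{"delta_pos":[5,-38,0],"yaw":0},{"delta_pos":[5,-38,0],"yaw":0},{"delta_pos":[5,-38,0],"yaw":0},{"delta_pos":[5,-38,0],"yaw":0}]' >/dev/null
python3 -m jog '[{"delta_pos":[5,-38,0],"yaw":0},{"delta_pos":[5,-38,0],"yaw":0},{"delta_pos":[5,-38,0],"yaw":0},{"delta_pos":[5,-38,0],"yaw":0},{"delta_pos":[5,-5,0],"yaw":0},{"delta_pos":[0,0,0],"yaw":0},{"delta_pos":[0,0,0],"yaw":0},{"delta_pos":[0,0,0],"yaw":0}]'
python3 - <<'E'
from h import *
c,im,s=shot("wrist","w2")
for k in violet(im,300):
    r=cv2.minAreaRect(k)
    for z in(.108,.078):
        b=ray(c,cv2.boxPoints(r),z); print(np.round(r[0]),z,ray(c,[r[0]],z)[0].round(4),b[:,:2].round(3).tolist())
go([.503,.242,.27],4)
E
```

```text
t: 5.98
tcp_pos: [0.5005, 0.1521, 0.2662]
ee_rot: [[0.997, 0.073, -0.002], [0.073, -0.997, -0.002], [-0.002, 0.002, -1.0]]
ft_force: [-0.0, -0.3, -1.5]
width: 0.34
grip_force: 20.0
[324. 416.] 0.108 [0.2976 0.1375 0.108 ] [[0.317, 0.183], [0.323, 0.096], [0.277, 0.09], [0.271, 0.181]]
[324. 416.] 0.078 [0.2702 0.1355 0.078 ] [[0.291, 0.185], [0.298, 0.089], [0.248, 0.084], [0.241, 0.183]]
[324. 328.] 0.108 [0.4    0.1451 0.108 ] [[0.429, 0.191], [0.435, 0.104], [0.369, 0.096], [0.362, 0.189]]
[324. 328.] 0.078 [0.3827 0.1437 0.078 ] [[0.414, 0.194], [0.421, 0.098], [0.349, 0.09], [0.341, 0.192]]
[233. 265.] 0.108 [0.4562 0.2302 0.108 ] [[0.477, 0.246], [0.481, 0.218], [0.434, 0.214], [0.43, 0.244]]
[233. 265.] 0.078 [0.4445 0.2373 0.078 ] [[0.468, 0.254], [0.472, 0.223], [0.42, 0.22], [0.416, 0.252]]
[214. 130.] 0.108 [0.5698 0.2461 0.108 ] [[0.592, 0.264], [0.596, 0.232], [0.547, 0.228], [0.542, 0.261]]
[214. 130.] 0.078 [0.5693 0.2548 0.078 ] [[0.594, 0.274], [0.598, 0.239], [0.544, 0.235], [0.539, 0.271]]
[218.  51.] 0.108 [0.6278 0.2425 0.108 ] [[0.649, 0.258], [0.652, 0.23], [0.606, 0.226], [0.603, 0.256]]
[218.  51.] 0.078 [0.633  0.2508 0.078 ] [[0.656, 0.268], [0.659, 0.237], [0.609, 0.233], [0.606, 0.266]]
tcp [0.5006 0.152  0.2664] xang 4.17 j [-0.33  0.52 -0.08  1.84  0.06  0.79 -1.94] delta mm [  8.9 -89.6  -3.8] yaw 0.003
```

View pics/w2.png

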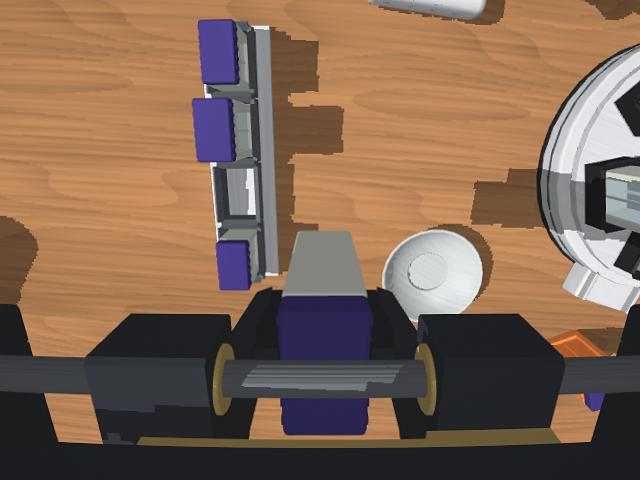

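Slot1's mouth is at about (238,190), the tall fresh cell in slot2 at (213,130), slot0 at (233,265) and slot3 at (218,51). The held cell's far foot edge is at y≈232, x 297–352. I'll use that edge to get the cell's offset in the hand, and measure the slot1 mouth directly.

Run:
```python
from h import *
s=read_state(); c=cam("wrist",s); zf=s["tcp_pos"][2]-.0573
for p in ray(c,[[298,232],[351,232]],zf): print("foot edge in tool mm",(1e3*s["ee_rot"].T@(p-s["tcp_pos"])).round(1))
im=cv2.imread("pics/w2.png"); 
cv2.imwrite("pics/w2c.png",cv2.resize(im[150:240,190:310],None,fx=6,fy=6,interpolation=cv2.INTER_NEAREST))
```

```text
foot edge in tool mm [ 19.2 -15.9  57.2]
foot edge in tool mm [19.2 14.4 57.3]
```

View pics/w2c.png

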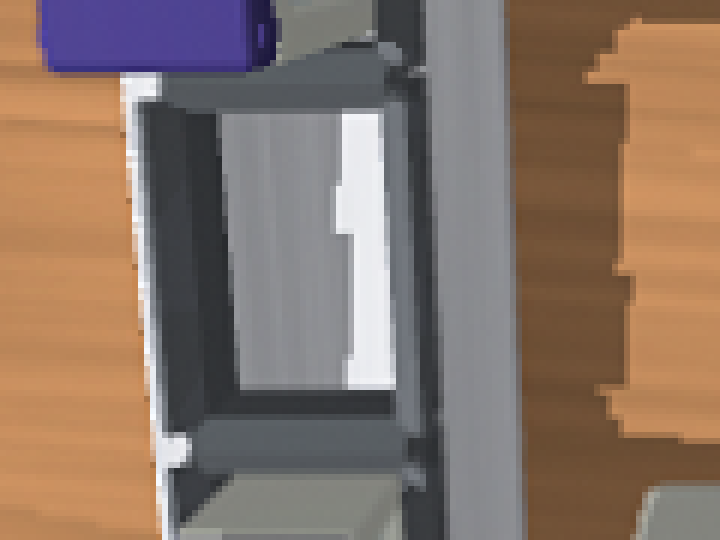

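Run:
```python
from h import *
s=read_state(); c=cam("wrist",s)
a=ray(c,[[230,215],[226,168.8]],.008); b=ray(c,[[255.5,214.7],[254.1,168.7],[226,168.7]],.032)
print(a.round(4),b.round(4),ray(c,[[255.5,214.7]],.008))
def r(p):
    u=np.array([.9975,.0713]);v=np.array([-.0713,.9975]); return (p[:,:2]@np.c_[u,v]).round(4)
print(r(a),r(b)); print(r(np.array([[.506,.2415]])))
```

```text
[[0.4771 0.2573 0.008 ]
 [0.5283 0.2618 0.008 ]] [[0.4851 0.2243 0.032 ]
 [0.5332 0.2268 0.032 ]
 [0.5312 0.2556 0.032 ]] [[0.4794337  0.22850554 0.008     ]]
[[0.4942 0.2226]
 [0.5457 0.2234]] [[0.4999 0.1892]
 [0.548  0.1882]
 [0.5481 0.2171]]
[[0.522  0.2048]]
```

```bash
python3 -m jog '[{"delta_pos":[6,-30,0],"yaw":0},{"delta_pos":[6,-30,0],"yaw":0},{"delta_pos":[4.8,-29,0],"yaw":0},{"delta_pos":[0,0,30],"yaw":0},{"delta_pos":[0,0,30],"yaw":0},{"delta_pos":[0,0,20],"yaw":0},{"delta_pos":[0,0,0],"yaw":0},{"delta_pos":[0,0,0],"yaw":0}]'
python3 -c "
from h import *
go([.5108,.2421,.1],4.1)"
```

```text
t: 6.7
tcp_pos: [0.5108, 0.2425, 0.1862]
ee_rot: [[0.997, 0.074, -0.002], [0.074, -0.997, -0.002], [-0.002, 0.002, -1.0]]
ft_force: [0.5, 1.2, -1.6]
width: 0.337
grip_force: 20.0
tcp [0.5108 0.2425 0.1862] xang 4.22 j [-0.48  0.68 -0.07  1.8   0.07  0.66 -2.09] delta mm [ 0.1  0.3 86.2] yaw 0.002
```

```bash
python3 -m jog '[{"delta_pos":[0,0,30],"yaw":0},{"delta_pos":[0,0,30],"yaw":0},{"delta_pos":[0,0,22],"yaw":0},{"delta_pos":[0,0,7],"yaw":0},{"delta_pos":[0,0,7],"yaw":0},{"delta_pos":[0,0,6],"yaw":0},{"delta_pos":[0,0,0],"yaw":0},{"delta_pos":[0,0,0],"yaw":0}]'
python3 -m jog '[{"delta_pos":[0,0,4],"yaw":0},{"delta_pos":[0,0,4],"yaw":0},{"delta_pos":[0,0,4],"yaw":0},{"delta_pos":[0,0,3],"yaw":0},{"delta_pos":[0,0,0],"yaw":0},{"delta_pos":[0,0,0],"yaw":0}]'
```

```text
t: 7.37
tcp_pos: [0.512, 0.2444, 0.0871]
ee_rot: [[0.997, 0.075, 0.002], [0.075, -0.997, 0.001], [0.002, -0.001, -1.0]]
ft_force: [-2.6, -1.2, 5.7]
width: 0.34
grip_force: 20.0
t: 7.87
tcp_pos: [0.512, 0.2445, 0.074]
ee_rot: [[0.997, 0.075, 0.003], [0.075, -0.997, 0.001], [0.003, -0.001, -1.0]]
ft_force: [-6.6, -3.0, 23.5]
width: 0.336
grip_force: 20.0
```

```bash
python3 -m jog '[{"delta_pos":[0,0,-4],"yaw":0},{"delta_pos":[-2,1,0],"yaw":0},{"delta_pos":[0,0,0],"yaw":0},{"delta_pos":[0,0,0],"yaw":0}]'
python3 -m jog '[{"delta_pos":[0,0,3],"yaw":0},{"delta_pos":[0,0,2],"yaw":0},{"delta_pos":[0,0,2],"yaw":0},{"delta_pos":[0,0,0],"yaw":0},{"delta_pos":[0,0,0],"yaw":0}]'
```

```text
t: 8.2
tcp_pos: [0.5095, 0.2435, 0.074]
ee_rot: [[0.997, 0.076, 0.001], [0.076, -0.997, 0.001], [0.001, -0.001, -1.0]]
ft_force: [-0.1, 0.1, -1.4]
width: 0.341
grip_force: 20.0
t: 8.62
tcp_pos: [0.509, 0.2432, 0.0663]
ee_rot: [[0.997, 0.076, -0.0], [0.076, -0.997, -0.0], [-0.001, 0.0, -1.0]]
ft_force: [0.2, -0.3, -0.7]
width: 0.337
grip_force: 20.0
```

```bash
python3 -m jog '[{"delta_pos":[0,0,1],"yaw":0},{"delta_pos":[0,0,1],"yaw":0},{"delta_pos":[0,0,0],"yaw":0},{"delta_pos":[0,0,0],"yaw":0}]'
```

```text
t: 8.95
tcp_pos: [0.5091, 0.2432, 0.0647]
ee_rot: [[0.997, 0.076, 0.0], [0.076, -0.997, -0.0], [0.0, 0.0, -1.0]]
ft_force: [0.6, -0.2, -1.7]
width: 0.336
grip_force: 20.0
```

```bash
python3 -m jog '[{"delta_pos":[0,0,1],"yaw":0},{"delta_pos":[0,0,1],"yaw":0},{"delta_pos":[0,0,0],"yaw":0},{"delta_pos":[0,0,0],"yaw":0}]'
python3 -m jog '[{"delta_pos":[0,0,1],"yaw":0},{"delta_pos":[0,0,0.5],"yaw":0},{"delta_pos":[0,0,0],"yaw":0},{"delta_pos":[0,0,0],"yaw":0}]'
```

```text
t: 9.28
tcp_pos: [0.5093, 0.2433, 0.0627]
ee_rot: [[0.997, 0.076, 0.0], [0.076, -0.997, 0.0], [0.0, -0.0, -1.0]]
ft_force: [0.5, -0.7, -1.8]
width: 0.341
grip_force: 20.0
t: 9.62
tcp_pos: [0.5094, 0.2433, 0.0612]
ee_rot: [[0.997, 0.076, 0.001], [0.076, -0.997, 0.0], [0.001, -0.0, -1.0]]
ft_force: [0.9, -0.2, -1.2]
width: 0.345
grip_force: 20.0
```

```bash
python3 -m jog '[{"delta_pos":[0,0,1],"yaw":0},{"delta_pos":[0,0,1],"yaw":0},{"delta_pos":[0,0,0],"yaw":0},{"delta_pos":[0,0,0],"yaw":0}]'
python3 -m jog '[{"delta_pos":[0,0,1],"yaw":0},{"delta_pos":[0,0,1],"yaw":0},{"delta_pos":[0,0,0],"yaw":0},{"delta_pos":[0,0,0],"yaw":0}]'
```

```text
t: 9.95
tcp_pos: [0.5095, 0.2433, 0.0592]
ee_rot: [[0.997, 0.076, 0.001], [0.076, -0.997, 0.0], [0.001, -0.0, -1.0]]
ft_force: [2.6, 0.2, -1.3]
width: 0.335
grip_force: 20.0
t: 10.28
tcp_pos: [0.5096, 0.2434, 0.0572]
ee_rot: [[0.997, 0.076, 0.001], [0.076, -0.997, 0.0], [0.001, -0.0, -1.0]]
ft_force: [3.4, -0.3, -0.9]
width: 0.34
grip_force: 20.0
```

```bash
python3 -m jog '[{"delta_pos":[0.7,0,1],"yaw":0},{"delta_pos":[0,0,1],"yaw":0},{"delta_pos":[0,0,0],"yaw":0},{"delta_pos":[0,0,0],"yaw":0}]'
python3 - <<'E'
from h import *
c,im,s=shot("scene"); cc=proj(c,[.507,.243,.08])[0].astype(int); x,y=cc
a=cv2.resize(im[y-60:y+60,x-70:x+70],None,fx=5,fy=5)
c,im,s=shot("wrist","w3")
cv2.imwrite("pics/m3.png",np.hstack([cv2.resize(a,(400,343)),cv2.resize(im,(400,343))]))
E
```

```text
t: 10.62
tcp_pos: [0.51, 0.2433, 0.0556]
ee_rot: [[0.997, 0.076, 0.0], [0.076, -0.997, 0.0], [0.0, -0.0, -1.0]]
ft_force: [1.2, -0.2, 5.8]
width: 0.34
grip_force: 20.0
```

View pics/m3.png

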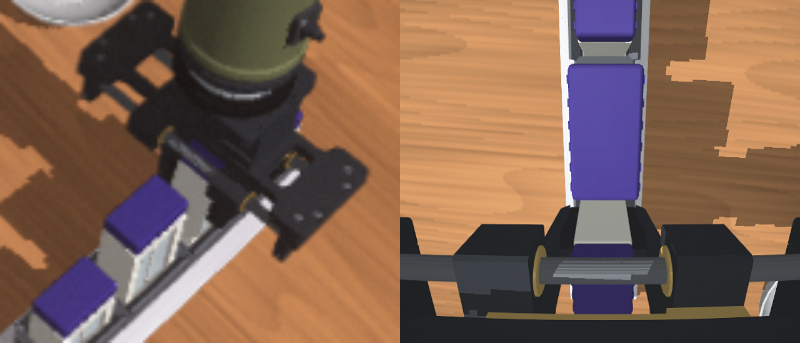

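Left panel: the measured cell stands upright in line with the rack. The wrist view shows it between the fingers, aligned with slot2's cap. It now bears on the floor, so I release it.

```bash
python3 -m jog '[{"delta_pos":[0,0,0],"yaw":0},{"delta_pos":[0,0,0],"yaw":0},{"delta_pos":[0,0,0],"yaw":0},{"delta_pos":[0,0,-5],"yaw":0},{"delta_pos":[0,0,-30],"yaw":0},{"delta_pos":[0,0,-38],"yaw":0},{"delta_pos":[0,0,-38],"yaw":0},{"delta_pos":[0,0,-38],"yaw":0}]' 64
python3 -m jog '[{"delta_pos":[0,0,-38],"yaw":0},{"delta_pos":[0,0,-18],"yaw":0},{"delta_pos":[0,0,0],"yaw":0},{"delta_pos":[0,0,0],"yaw":0}]'
python3 - <<'E'
from h import *
c,im,s=shot("wrist","w4")
for k in violet(im,300):
    r=cv2.minAreaRect(k)
    for z in(.108,.078): print(np.round(r[0]),np.round(r[1]),z,ray(c,[r[0]],z)[0].round(4),)
    b=ray(c,cv2.boxPoints(r),.108); print(b[:,:2].round(3).tolist())
go([.5690,.2465,.2],4.1)
E
```

```text
t: 11.38
tcp_pos: [0.5089, 0.2429, 0.2057]
ee_rot: [[0.997, 0.076, -0.002], [0.076, -0.997, -0.001], [-0.002, 0.001, -1.0]]
ft_force: [1.1, -0.2, -0.4]
width: 0.724
grip_force: 0.0
t: 11.72
tcp_pos: [0.5098, 0.2434, 0.2612]
ee_rot: [[0.997, 0.076, 0.002], [0.076, -0.997, 0.001], [0.002, -0.001, -1.0]]
ft_force: [0.2, 0.3, -0.8]
width: 0.727
grip_force: 0.0
[325. 282.] [49. 32.] 0.108 [0.4574 0.2398 0.108 ]
[325. 282.] [49. 32.] 0.078 [0.4447 0.2388 0.078 ]
[[0.479, 0.255], [0.481, 0.228], [0.435, 0.224], [0.433, 0.252]]
[324. 227.] [58. 37.] 0.108 [0.5075 0.244  0.108 ]
[324. 227.] [58. 37.] 0.078 [0.4999 0.2435 0.078 ]
[[0.531, 0.261], [0.533, 0.231], [0.483, 0.226], [0.481, 0.258]]
[326. 150.] [63. 40.] 0.108 [0.57   0.2476 0.108 ]
[326. 150.] [63. 40.] 0.078 [0.5687 0.2474 0.078 ]
[[0.593, 0.265], [0.595, 0.234], [0.546, 0.23], [0.544, 0.262]]
[326.  70.] [63. 37.] 0.108 [0.6289 0.2525 0.108 ]
[326.  70.] [63. 37.] 0.078 [0.6334 0.2528 0.078 ]
[[0.65, 0.268], [0.652, 0.241], [0.607, 0.237], [0.605, 0.265]]
tcp [0.5091 0.243  0.2598] xang 4.35 j [-0.48  0.58 -0.08  1.73  0.06  0.84 -2.08] delta mm [60.1  1.  59.7] yaw 0.004
```

View pics/w4.png

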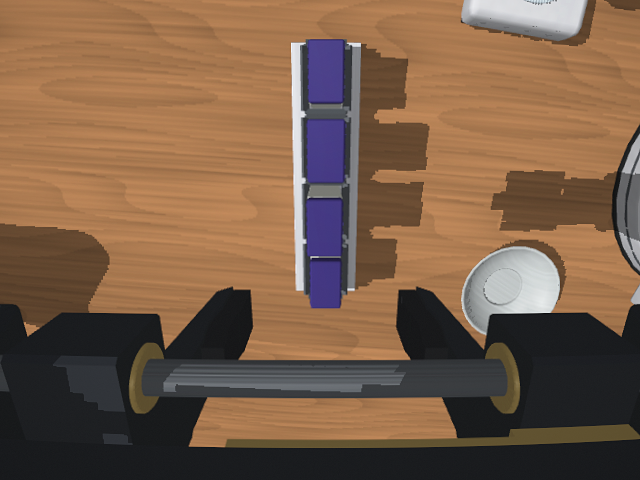

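The measured cell's cap is at (324,227), in line and at the right spacing, so slot1 is filled. The fresh cell is at (326,150).

```bash
python3 -m jog '[{"delta_pos":[30,0.3,0],"yaw":0},{"delta_pos":[30.5,0,0],"yaw":0},{"delta_pos":[0,0,38],"yaw":0},{"delta_pos":[0,0,38],"yaw":0},{"delta_pos":[0,0,38],"yaw":0},{"delta_pos":[0,0,38],"yaw":0},{"delta_pos":[0,0,30],"yaw":0},{"delta_pos":[0,0,15],"yaw":0}]'
python3 -m jog '[{"delta_pos":[0,0,0],"yaw":0},{"delta_pos":[0,0,0],"yaw":0}]'
python3 -m jog '[{"delta_pos":[0,0,0],"yaw":0},{"delta_pos":[0,0,0],"yaw":0},{"delta_pos":[0,0,0],"yaw":0},{"delta_pos":[0,0,0],"yaw":0},{"delta_pos":[0,0,0],"yaw":0},{"delta_pos":[0,0,0],"yaw":0},{"delta_pos":[0,0,0],"yaw":0}]' 20 30
```

```text
t: 12.43
tcp_pos: [0.5657, 0.2456, 0.0569]
ee_rot: [[0.997, 0.076, -0.01], [0.076, -0.997, -0.005], [-0.01, 0.004, -1.0]]
ft_force: [-0.1, 0.3, 0.3]
width: 0.727
grip_force: 0.0
t: 12.6
tcp_pos: [0.5685, 0.2468, 0.0612]
ee_rot: [[0.997, 0.076, -0.004], [0.076, -0.997, -0.002], [-0.004, 0.002, -1.0]]
ft_force: [0.5, 0.4, 0.1]
width: 0.728
grip_force: 0.0
t: 13.18
tcp_pos: [0.5705, 0.2476, 0.0639]
ee_rot: [[0.997, 0.076, 0.001], [0.076, -0.997, 0.0], [0.001, -0.0, -1.0]]
ft_force: [-0.4, -0.7, 4.5]
width: 0.339
grip_force: 30.0
```

```bash
python3 -m jog '[{"delta_pos":[0,0,-4],"yaw":0},{"delta_pos":[0,0,-15],"yaw":0},{"delta_pos":[0,0,-30],"yaw":0},{"delta_pos":[0,0,-38],"yaw":0},{"delta_pos":[0,0,-38],"yaw":0},{"delta_pos":[0,0,-38],"yaw":0},{"delta_pos":[0,0,-37],"yaw":0},{"delta_pos":[0,0,0],"yaw":0}]' 
python3 -m jog '[{"delta_pos":[-28,15,0],"yaw":0},{"delta_pos":[-28,27,0],"yaw":0},{"delta_pos":[-28,27,0],"yaw":0},{"delta_pos":[-28,27,0],"yaw":0},{"delta_pos":[0,39,0],"yaw":0},{"delta_pos":[0,39,0],"yaw":0},{"delta_pos":[0,39,0],"yaw":0},{"delta_pos":[0,39,0],"yaw":0}]' >/dev/null
python3 -m jog '[{"delta_pos":[0,0,0],"yaw":-0.12},{"delta_pos":[0,0,0],"yaw":-0.12},{"delta_pos":[0,0,0],"yaw":-0.12},{"delta_pos":[0,0,0],"yaw":-0.12},{"delta_pos":[0,0,0],"yaw":-0.12},{"delta_pos":[0,0,0],"yaw":-0.12},{"delta_pos":[0,0,0],"yaw":-0.12},{"delta_pos":[0,0,0],"yaw":-0.12}]' >/dev/null
python3 -m jog '[{"delta_pos":[0,0,0],"yaw":-0.12},{"delta_pos":[0,0,0],"yaw":-0.12},{"delta_pos":[0,0,0],"yaw":-0.048},{"delta_pos":[0,0,0],"yaw":0},{"delta_pos":[0,0,0],"yaw":0},{"delta_pos":[0,0,0],"yaw":0}]'
python3 -c "
from h import *
go([.476,-.197,.2639],75.9)"
```

```text
t: 13.85
tcp_pos: [0.574, 0.2495, 0.2711]
ee_rot: [[0.997, 0.075, 0.013], [0.075, -0.997, 0.006], [0.013, -0.005, -1.0]]
ft_force: [1.8, 1.4, 0.0]
width: 0.336
grip_force: 30.0
t: 15.68
tcp_pos: [0.4773, -0.0123, 0.263]
ee_rot: [[0.246, 0.969, -0.001], [0.969, -0.246, -0.0], [-0.0, -0.001, -1.0]]
ft_force: [0.4, 0.6, -1.3]
width: 0.344
grip_force: 30.0
tcp [ 0.4773 -0.0123  0.263 ] xang 75.76 j [ 0.24  0.49 -0.47  1.96  0.32  0.77 -0.66] delta mm [-179.4   44.2   -0.9] yaw -0.002
```

```bash
python3 -m jog '[{"delta_pos":[-30,-9,0],"yaw":0},{"delta_pos":[-30,-9,0],"yaw":0},{"delta_pos":[-30,-9,0],"yaw":0},{"delta_pos":[-30,-9,0],"yaw":0},{"delta_pos":[-30,-9,0],"yaw":0},{"delta_pos":[-29,-9,0],"yaw":0},{"delta_pos":[0,0,0],"yaw":0},{"delta_pos":[0,0,0],"yaw":0}]'
python3 - <<'E'
from h import *
c,im,s=shot("wrist","w5")
for k in violet(im,300):
    r=cv2.minAreaRect(k); print(np.round(r[0]),np.round(r[1]),ray(c,[r[0]],.152)[0].round(4))
go([.476,-.197,.2639],75.9)
x,y=proj(c,[.476,-.2,.066])[0].astype(int); print(x,y)
a=im[y-60:y+60,x-60:x+60]
cv2.imwrite("pics/m5.png",np.hstack([cv2.resize(im,(320,240)),np.zeros((240,0,3),np.uint8)]) if 0 else np.hstack([cv2.resize(a,(480,480),interpolation=cv2.INTER_NEAREST),cv2.resize(im,(320,480))]))
print("crop origin",x-60,y-60)
E
```

```text
t: 16.35
tcp_pos: [0.3805, -0.174, 0.2632]
ee_rot: [[0.25, 0.968, -0.001], [0.968, -0.25, -0.001], [-0.001, -0.0, -1.0]]
ft_force: [1.0, 2.0, -1.3]
width: 0.339
grip_force: 30.0
[324. 414.] [32. 90.] [ 0.3408 -0.3256  0.152 ]
[324. 324.] [70. 99.] [ 0.3623 -0.2408  0.152 ]
[271. 229.] [57. 36.] [ 0.3449 -0.1567  0.152 ]
[534. 122.] [47. 84.] [ 0.5385 -0.1287  0.152 ]
tcp [ 0.3816 -0.1726  0.2633] xang 75.74 j [ 0.66  0.42 -0.5   2.11  0.31  0.68 -0.29] delta mm [-0.4 97.5 -0.5] yaw -0.003
427 215
crop origin 367 155
```

View pics/m5.png

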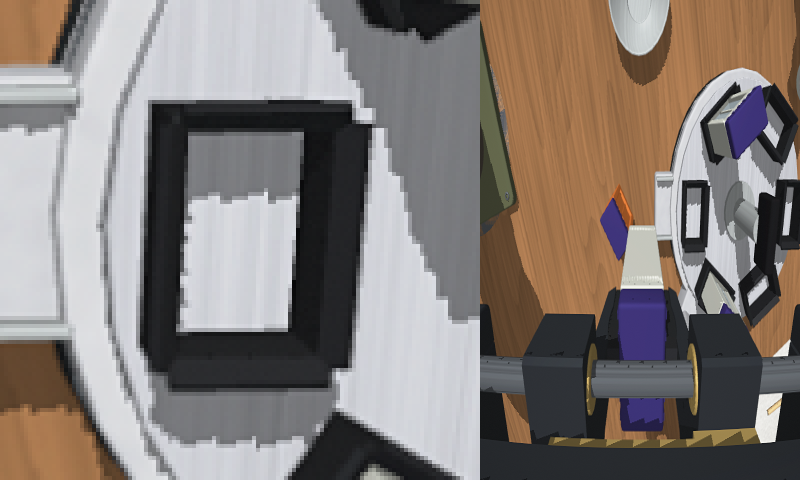

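Run:
```python
from h import *
s=read_state(); c=cam("wrist",s); T=lambda P:(1e3*(P-s["tcp_pos"])@s["ee_rot"]).round(1)
o=np.array([367,155]); q=np.array([[188,131],[303,131],[290,330],[178,330]])/4+o
print("floor z BR BL TR",T(ray(c,q[[2,3,1]],.052)).tolist()); print("rim TL TR BL",T(ray(c,q[[0,1,3]],.076)).tolist())
im=cv2.imread("pics/w5.png"); h=cv2.cvtColor(im,cv2.COLOR_BGR2HSV)
m=(((h[...,1]<70)&(h[...,2]>120))[200:290,280:370])
for y in range(220,240,3): 
    r=np.where(m[y-200])[0]; print(y,r.min()+280 if len(r) else 0,r.max()+280 if len(r) else 0)
```

```text
floor z BR BL TR [[-27.3, 116.9, 211.4], [-27.3, 88.2, 211.4], [23.3, 115.6, 211.4]]
rim TL TR BL [[26.7, 81.4, 187.4], [26.8, 107.8, 187.4], [-20.4, 82.3, 187.4]]
220 349 369
223 349 369
226 299 369
229 297 369
232 296 369
235 295 369
238 294 369
```

Run:
```python
from h import *
s=read_state(); c=cam("wrist",s); T=lambda P:(1e3*(P-s["tcp_pos"])@s["ee_rot"]).round(1)
for z in(.0559,.051): print(T(ray(c,[[299,225.5],[353,225.5]],s["tcp_pos"][2]-z)).tolist())
im=cv2.imread("pics/w5.png"); cv2.imwrite("pics/m5b.png",cv2.resize(im[205:305,280:370],None,fx=6,fy=6,interpolation=cv2.INTER_NEAREST))
go([.476,-.197,.2639],75.9)
```

```text
[[24.4, -14.6, 55.9], [24.4, 16.0, 55.9]]
[[25.6, -14.2, 51.0], [25.6, 15.6, 51.0]]
tcp [ 0.3816 -0.1726  0.2633] xang 75.74 j [ 0.66  0.42 -0.5   2.11  0.31  0.68 -0.29] delta mm [-0.4 97.5 -0.5] yaw -0.003
```

View pics/m5b.png

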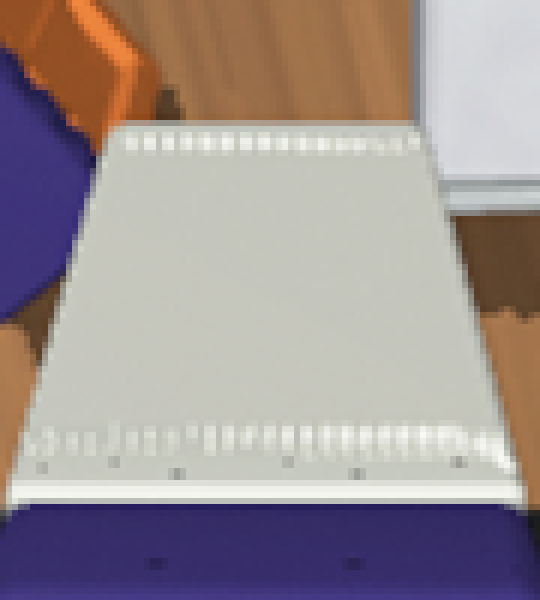

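The foot edge is at y≈225, x 299–351, so the cell is centred in the hand. The pocket floor is at about (427,212). The shift needed is about (-1.3, 98.4) mm.

```bash
python3 -m jog '[{"delta_pos":[-1.3,34,0],"yaw":0},{"delta_pos":[0,34,0],"yaw":0},{"delta_pos":[0,30.4,0],"yaw":0},{"delta_pos":[0,0,25],"yaw":0},{"delta_pos":[0,0,35],"yaw":0},{"delta_pos":[0,0,35],"yaw":0},{"delta_pos":[0,0,17],"yaw":0},{"delta_pos":[0,0,0],"yaw":0}]'
python3 -m jog '[{"delta_pos":[0,0,0],"yaw":0},{"delta_pos":[0,0,0],"yaw":0},{"delta_pos":[0,0,0],"yaw":0},{"delta_pos":[0,0,0],"yaw":0}]'
python3 -c "
from h import *
go([.4766,-.1985,.108],75.8)"
```

```text
t: 17.07
tcp_pos: [0.4752, -0.1952, 0.1478]
ee_rot: [[0.241, 0.97, -0.006], [0.97, -0.241, 0.003], [0.001, -0.007, -1.0]]
ft_force: [0.1, -0.4, -1.2]
width: 0.335
grip_force: 30.0
t: 17.4
tcp_pos: [0.4777, -0.1979, 0.1527]
ee_rot: [[0.244, 0.97, 0.003], [0.97, -0.244, -0.001], [-0.0, 0.003, -1.0]]
ft_force: [-0.3, 0.4, -1.5]
width: 0.337
grip_force: 30.0
tcp [ 0.4777 -0.1979  0.1527] xang 75.85 j [ 0.53  0.7  -0.37  1.97  0.46  0.55 -0.4 ] delta mm [-0.8 -1.1 44.7] yaw 0.001
```

```bash
python3 -m jog '[{"delta_pos":[-0.7,-0.8,5],"yaw":0},{"delta_pos":[0,0,5],"yaw":0},{"delta_pos":[0,0,5],"yaw":0},{"delta_pos":[0,0,5],"yaw":0},{"delta_pos":[0,0,5],"yaw":0},{"delta_pos":[0,0,3],"yaw":0},{"delta_pos":[0,0,0],"yaw":0},{"delta_pos":[0,0,0],"yaw":0}]'
```

```text
t: 18.07
tcp_pos: [0.4755, -0.1982, 0.123]
ee_rot: [[0.244, 0.97, -0.0], [0.97, -0.244, 0.0], [0.0, -0.0, -1.0]]
ft_force: [0.1, 0.3, -2.5]
width: 0.338
grip_force: 30.0
```

```bash
python3 -m jog '[{"delta_pos":[0,0,4],"yaw":0},{"delta_pos":[0,0,4],"yaw":0},{"delta_pos":[0,0,3],"yaw":0},{"delta_pos":[0,0,0],"yaw":0},{"delta_pos":[0,0,0],"yaw":0}]'
python3 -m jog '[{"delta_pos":[0,0,1.5],"yaw":0},{"delta_pos":[0,0,1],"yaw":0},{"delta_pos":[0,0,1],"yaw":0},{"delta_pos":[0,0,0],"yaw":0},{"delta_pos":[0,0,0],"yaw":0}]'
```

```text
t: 18.48
tcp_pos: [0.4755, -0.1983, 0.112]
ee_rot: [[0.244, 0.97, -0.0], [0.97, -0.244, 0.0], [-0.0, -0.0, -1.0]]
ft_force: [0.1, -0.4, -1.6]
width: 0.337
grip_force: 30.0
t: 18.9
tcp_pos: [0.4756, -0.1984, 0.1087]
ee_rot: [[0.244, 0.97, -0.0], [0.97, -0.244, -0.0], [-0.0, 0.0, -1.0]]
ft_force: [0.5, 0.4, -2.6]
width: 0.34
grip_force: 30.0
```

```bash
python3 -m jog '[{"delta_pos":[0,0,0.8],"yaw":0},{"delta_pos":[0,0,0.6],"yaw":0},{"delta_pos":[0,0,0],"yaw":0},{"delta_pos":[0,0,0],"yaw":0}]'
```

```text
t: 19.23
tcp_pos: [0.4757, -0.1984, 0.1078]
ee_rot: [[0.245, 0.97, 0.0], [0.97, -0.245, -0.0], [-0.0, 0.001, -1.0]]
ft_force: [-1.1, -0.3, 4.8]
width: 0.339
grip_force: 30.0
```

```bash
python3 -m jog '[{"delta_pos":[0,0,0],"yaw":0},{"delta_pos":[0,0,0],"yaw":0},{"delta_pos":[0,0,0],"yaw":0},{"delta_pos":[0,0,-5],"yaw":0},{"delta_pos":[0,0,-30],"yaw":0},{"delta_pos":[0,0,-38],"yaw":0},{"delta_pos":[0,0,-38],"yaw":0},{"delta_pos":[0,0,-35],"yaw":0}]' 60
python3 -m jog '[{"delta_pos":[0,25,0],"yaw":0},{"delta_pos":[0,35,0],"yaw":0},{"delta_pos":[0,35,0],"yaw":0},{"delta_pos":[0,0,0],"yaw":0},{"delta_pos":[0,0,0],"yaw":0},{"delta_pos":[0,0,0],"yaw":0}]'
python3 - <<'E'
from h import *
go([.5685,-.2224,.124],75.8)
c,im,s=shot("wrist","w6")
for k in violet(im,300):
    r=cv2.minAreaRect(k); print(np.round(r[0]),np.round(r[1]),ray(c,[r[0]],.152)[0].round(4))
E
```

```text
t: 19.9
tcp_pos: [0.4754, -0.1981, 0.2555]
ee_rot: [[0.244, 0.97, 0.0], [0.97, -0.244, 0.0], [0.0, 0.0, -1.0]]
ft_force: [1.3, -0.2, -0.1]
width: 0.681
grip_force: 0.0
t: 20.4
tcp_pos: [0.5667, -0.2212, 0.2529]
ee_rot: [[0.244, 0.97, -0.002], [0.97, -0.244, 0.0], [-0.0, -0.002, -1.0]]
ft_force: [0.1, 1.0, 0.9]
width: 0.682
grip_force: 0.0
tcp [ 0.5667 -0.2212  0.2529] xang 75.87 j [ 0.55  0.68 -0.46  1.59  0.35  0.96 -0.27] delta mm [ -0.7   2.3 128.9] yaw 0.001
[272. 343.] [55. 40.] [ 0.5077 -0.2891  0.152 ]
[194. 240.] [71. 46.] [ 0.4781 -0.1964  0.152 ]
[ 54. 231.] [62. 36.] [ 0.3808 -0.1647  0.152 ]
[254. 120.] [51. 77.] [ 0.5426 -0.1299  0.152 ]
[519.  61.] [55. 64.] [ 0.7138 -0.1353  0.152 ]
```

View pics/w6.png

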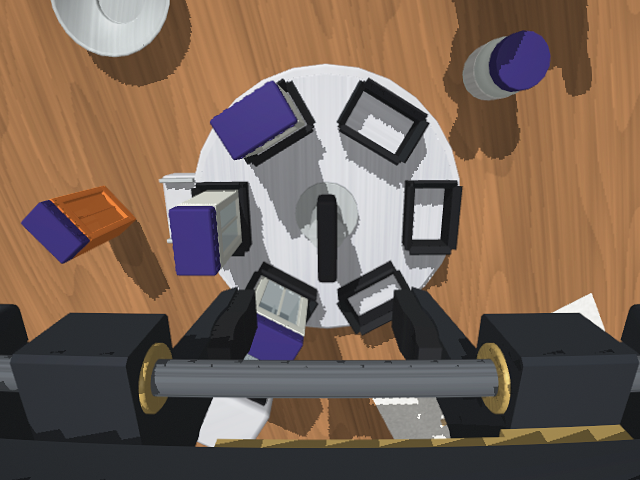

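The new cell stands at the lip pocket, cap at (194,240). The handle bar at (327,238) is centred between the fingers. I lower onto it.

```bash
python3 -m jog '[{"delta_pos":[0,1,30],"yaw":0},{"delta_pos":[0,0,35],"yaw":0},{"delta_pos":[0,0,30],"yaw":0},{"delta_pos":[0,0,20],"yaw":0},{"delta_pos":[0,0,13],"yaw":0},{"delta_pos":[0,0,0],"yaw":0},{"delta_pos":[0,0,0],"yaw":0}]'
python3 -m jog '[{"delta_pos":[0,0,0],"yaw":0},{"delta_pos":[0,0,0],"yaw":0},{"delta_pos":[0,0,0],"yaw":0},{"delta_pos":[0,0,0],"yaw":0},{"delta_pos":[0,0,0],"yaw":0},{"delta_pos":[0,0,0],"yaw":0},{"delta_pos":[0,0,0],"yaw":0},{"delta_pos":[0,0,0],"yaw":0}]' 5 35
```

```text
t: 21.03
tcp_pos: [0.5675, -0.2216, 0.1254]
ee_rot: [[0.244, 0.97, -0.002], [0.97, -0.244, 0.0], [-0.0, -0.002, -1.0]]
ft_force: [-0.5, -0.0, 0.0]
width: 0.682
grip_force: 0.0
t: 21.7
tcp_pos: [0.5685, -0.2216, 0.1272]
ee_rot: [[0.244, 0.97, -0.0], [0.97, -0.244, -0.001], [-0.001, 0.0, -1.0]]
ft_force: [-5.6, 0.8, 14.6]
width: 0.152
grip_force: 82.1
```

```bash
python3 -m jog '[{"delta_pos":[0,0,-1],"yaw":0},{"delta_pos":[0,0,0],"yaw":0},{"delta_pos":[0,0,0],"yaw":0}]'
```

```text
t: 21.95
tcp_pos: [0.5684, -0.2216, 0.1273]
ee_rot: [[0.244, 0.97, -0.0], [0.97, -0.244, -0.0], [-0.0, -0.0, -1.0]]
ft_force: [-4.3, 1.0, 8.5]
width: 0.155
grip_force: 81.4
```

```bash
python3 -m jog '[{"delta_pos":[0,0,-1],"yaw":0},{"delta_pos":[0,0,0],"yaw":0},{"delta_pos":[0,0,0],"yaw":0}]' 5 20
python3 -m jog '[{"delta_pos":[0,0,0],"yaw":-0.05},{"delta_pos":[0,0,0],"yaw":-0.08},{"delta_pos":[0,0,0],"yaw":-0.08},{"delta_pos":[0,0,0],"yaw":0}]'
```

```text
t: 22.2
tcp_pos: [0.5684, -0.2216, 0.1274]
ee_rot: [[0.244, 0.97, -0.001], [0.97, -0.244, 0.0], [-0.0, -0.001, -1.0]]
ft_force: [-1.2, 1.0, 4.6]
width: 0.158
grip_force: 36.5
t: 22.53
tcp_pos: [0.5683, -0.2216, 0.1274]
ee_rot: [[0.034, 0.999, -0.001], [0.999, -0.034, 0.001], [0.001, -0.001, -1.0]]
ft_force: [-3.1, 0.4, 4.5]
width: 0.156
grip_force: 30.6
```

```bash
python3 -m jog '[{"delta_pos":[0,0,0],"yaw":-0.09},{"delta_pos":[0,0,0],"yaw":-0.09},{"delta_pos":[0,0,0],"yaw":-0.09},{"delta_pos":[0,0,0],"yaw":-0.09},{"delta_pos":[0,0,0],"yaw":-0.09},{"delta_pos":[0,0,0],"yaw":-0.09},{"delta_pos":[0,0,0],"yaw":-0.09},{"delta_pos":[0,0,0],"yaw":-0.09}]'
python3 -m jog '[{"delta_pos":[0,0,0],"yaw":-0.07},{"delta_pos":[0,0,0],"yaw":-0.047},{"delta_pos":[0,0,0],"yaw":0},{"delta_pos":[0,0,0],"yaw":0},{"delta_pos":[0,0,0],"yaw":0}]'
python3 - <<'E'
from h import *
go([.5685,-.2224,.124],135.85); print(read_state()["moment"])
c,im,s=shot("wrist")
for k in violet(im,300):
    r=cv2.minAreaRect(k); print(np.round(r[0]),np.round(r[1]),ray(c,[r[0]],.152)[0].round(4))
E
```

```text
t: 23.2
tcp_pos: [0.568, -0.2217, 0.1275]
ee_rot: [[-0.633, 0.774, -0.001], [0.774, 0.633, 0.0], [0.001, -0.001, -1.0]]
ft_force: [-3.5, 1.3, 5.3]
width: 0.158
grip_force: 26.0
t: 23.62
tcp_pos: [0.568, -0.2217, 0.1274]
ee_rot: [[-0.718, 0.696, -0.001], [0.696, 0.718, -0.0], [0.001, -0.001, -1.0]]
ft_force: [-3.8, 1.1, 6.2]
width: 0.155
grip_force: 31.3
tcp [ 0.568  -0.2217  0.1274] xang 135.87 j [ 0.66  0.89 -0.66  1.69  0.71  0.82  0.46] delta mm [-0.9 -0.1  3.4] yaw 0.0
[0.16966393 0.58210328 0.28006575]
[599. 342.] [27. 46.] [ 0.6447 -0.1459  0.152 ]
[ 82. 312.] [103.  92.] [ 0.4969 -0.2789  0.152 ]
[181. 107.] [108. 154.] [ 0.4776 -0.1958  0.152 ]
```

```bash
python3 -m jog '[{"delta_pos":[0,0,0],"yaw":0},{"delta_pos":[0,0,0],"yaw":0},{"delta_pos":[0,0,0],"yaw":0},{"delta_pos":[0,0,-5],"yaw":0},{"delta_pos":[0,0,-20],"yaw":0},{"delta_pos":[0,0,-35],"yaw":0},{"delta_pos":[0,0,-38],"yaw":0},{"delta_pos":[0,0,-38],"yaw":0}]' 45
python3 -m jog '[{"delta_pos":[0,0,-20],"yaw":0},{"delta_pos":[0,0,0],"yaw":0},{"delta_pos":[0,0,0],"yaw":0}]'
python3 - <<'E'
from h import *
c,im,s=shot("top","t7")
for k in violet(im):
    r=cv2.minAreaRect(k)
    if r[0][0]>300: print("top",np.round(r[0]),ray(c,[r[0]],.152)[0].round(4))
c,im2,s=shot("scene")
c,im3,s=shot("wrist")
for k in violet(im3,300):
    r=cv2.minAreaRect(k); print(np.round(r[0]),np.round(r[1]),ray(c,[r[0]],.152)[0].round(4))
cv2.imwrite("pics/m7.png",np.vstack([np.hstack([im[190:400,170:550],im2[80:290,170:550]]),cv2.resize(im3,(760,340))]))
E
```

```text
t: 24.33
tcp_pos: [0.5681, -0.2218, 0.2645]
ee_rot: [[-0.717, 0.697, -0.001], [0.697, 0.717, 0.001], [0.001, -0.0, -1.0]]
ft_force: [0.5, 0.1, 0.4]
width: 0.509
grip_force: 0.0
t: 24.58
tcp_pos: [0.5691, -0.2221, 0.2843]
ee_rot: [[-0.717, 0.697, 0.002], [0.697, 0.717, -0.001], [-0.002, 0.001, -1.0]]
ft_force: [-0.4, -1.1, -1.5]
width: 0.511
grip_force: 0.0
top [394. 385.] [ 0.3292 -0.1644  0.152 ]
top [420. 312.] [ 0.4724 -0.1987  0.152 ]
top [468. 305.] [ 0.498  -0.2901  0.152 ]
top [395. 183.] [ 0.7237 -0.1247  0.152 ]
[281. 328.] [36. 36.] [ 0.6022 -0.3059  0.152 ]
[509. 277.] [45. 44.] [ 0.7003 -0.1395  0.152 ]
[205. 230.] [65. 41.] [ 0.5018 -0.2867  0.152 ]
[260. 121.] [45. 69.] [ 0.4763 -0.1971  0.152 ]
```

View pics/m7.png

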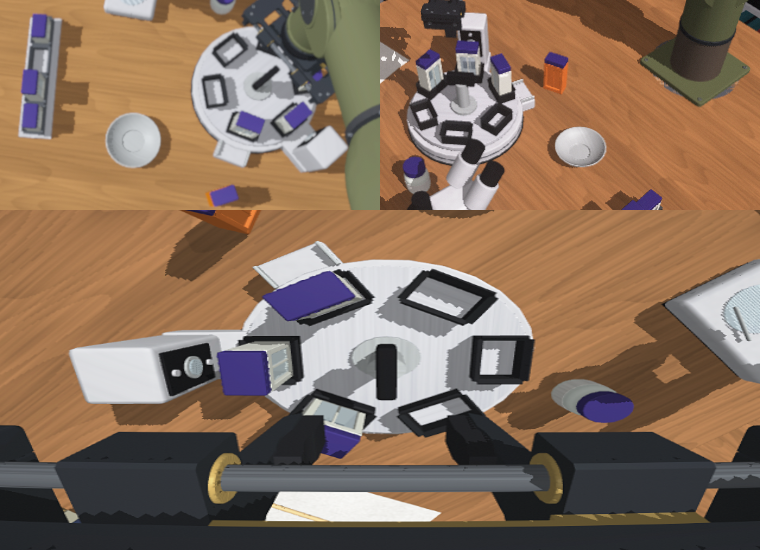

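The fresh cell now stands before the scanner, with one turn cell at the lip and the other one pocket past the scanner. All three are upright. The rack has slot1 filled and slot2 empty, and the bowl, jar and decoy have not moved.

```bash
python3 -c "
from plant import *
print(hand_in())"
```

```text
the job is handed in; nothing more can be done
None
```

The job is done and handed in at about 25 s of the 69 s: the measured cell stands in rack slot 1, the fresh cell is fully down in the pocket it was loaded into, and the carousel is one click counter-clockwise with that cell before the scanner.

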